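# Choose the lightest-clicking trigger by feel and seat it in the microscope's dock

## Task

A stiff button shakes the microscope's picture, so the trigger with the lightest action must go into the dock: work along the charging rack from the robot's left to its right, pressing the cap of each of the three triggers gently until it clicks, never with 20 N or more, and feel which one clicks at the lowest force. Then lift that one out of the rack and lower it gently, upright, until it sits fully home in the dock's pocket (either way round), let go of it, and leave the other two standing in their bays and the other things on the table where they are.

Things in the scene. Friction and masses are not known exactly. Their poses are not given: they have to be found in the camera images.
- bay_left (a point): centre of the trigger box that stands in the rack's left bay (robot's left), good to 1.5 mm. All three triggers look alike: white box 46 mm (x) by 64 (y) by 42 high, about 0.2 kg, on the rack's plate, x along the rack's x; this point is 21 mm below its flat top, 25 above the table. Grip it across its 46 mm width; fingers may go down to 5 mm above the table beside its long sides
- bay_middle (a point): the same for the middle bay. Over the middle of each box's top is a flat, level, round black cap, 30 mm across, on a threaded sleeve locked at any height: unpressed, the cap's top stands 13 to 19 mm above the box's flat top (34 to 40 mm above this point), different for each trigger and each time, and no reading gives it
- bay_right (a point): the same for the right bay. Pressed in, a cap resists more and more over the first 1.5 mm, then gives way: the force falls to about 0.4 of its peak by 3.5 mm (the click; clicked counts from 2.5 mm), then grows up to a hard stop at 4.8 mm, where it soon passes 20 N. Let go, it springs back. Peak force before the click: about 5, 9 and 13 N, one each, in bays that change every time
- rack: charging rack, screwed down: grey metal plate 84 mm (x) by 262 (y), 4 thick, with three black-walled bays along its y at +85 mm (robot's left), 0 and -85. Origin: middle of its underside, on the table; z up. Triggers stand on the plate with 2 mm play all round; walls rise 8 mm above the plate and are open over the middle 44 mm of both long sides for the fingers
- dock_seat (a point): where the centre of the trigger box must be when it is fully home in the dock: 25 mm above the table over the middle of the dock; axes as the dock. (Any name switch_, cap_ or plunger_ a, b, c means one of the three triggers and its parts; no reading tells which bay holds which)
- dock: dock, screwed down: grey metal plate 84 mm (x) by 100 (y), 4 thick, with one black-walled pocket in its middle, 49 mm along x by 67 along y. Origin: middle of its underside, on the table; z up. Walls upright for 6 mm above the plate, then flared 6 mm as a lead-in, open over the middle 43 mm of both long sides for the fingers. Trigger fully home: box centre 25 mm above the table
- objective: steel microscope objective standing on the table, 33 mm across, 50 mm high, origin at the middle of its underside; leave it alone
- oil_bottle: amber immersion-oil bottle standing on the table, 32 mm across, 62 mm high, origin at the middle of its underside; leave it alone
- slide_box: flat grey box of slides lying on the table, 90 (x) by 170 (y) by 26 mm, origin at the middle of its underside; leave it alone
There are look-alikes about, which are no part of the job. Several things have the shape of the dock; the one meant has the colours described above.

How it is judged:
By the outcome, as a careful person would: the job done as asked, in the order asked, and still so for the second after the job is handed in, with the robot touching nothing.
It also fails if it takes over 61 s, if anything falls off the work surface, if the arm or the gripper's body presses on something with over 40 N, if the wrist force passes 120 N, or if a joint passes its speed limit or range.

## Robot

A 6-joint arm with a two-finger parallel gripper is mounted at the origin on the work surface. World frame = base frame: x ahead of the robot, y to its left, z up, the work surface at z = 0. Lengths are in m, angles in rad, forces in N, time in s.
With the tool pointing down it reaches from about 0.35 to 0.775 m from the base axis. Payload 7.3 kg.
Tool frame: the origin (TCP) lies midway between the tips of the shut fingers; the grasp point (between the pads) lies 19 mm behind it; z points along the fingers, y is the direction in which the jaws open and shut (so a half turn about z gives the same grasp; the last joint's range is limited). The gripper opens to 92 mm and grips with 3 to 60 N. Pads are 19 mm wide; open, the fingers measure 130 mm over their backs; the gripper's body (75 mm by 190 mm) begins 47 mm behind the grasp point.
Start: joints at [-1.483, 0.342, 1.524, -0, 1.275, -0.146], TCP at [0.122, -0.511, 0.227] pointing down, gripper open.
Joint ranges: [-2.53, 2.53], [-0.77, 2.02], [0.04, 2.7], [-1, 4.14], [0.28, 2.66], [-3.11, 3.11]. Speed limits (rad/s): [2.57, 2.57, 3.14, 3.14, 3.14, 3.14].

## Interface

Orientations are given as [roll, pitch, yaw] about the fixed x, y, z axes, in that order (R = Rz(yaw) Ry(pitch) Rx(roll)).
In Python, from cell import status, eyes, job gives the robot as it stands.
- The arm moves only by the tool jog_arm, never from a script. Its argument "series" is a list of rows, each a list of 3 entries, a list of its own where there are three numbers: the gripper command: -1 is shut, 1 is fully open, values between are in proportion, then the shift along the tool's x, y, z in m, then the turn, a rotation vector about the tool's x, y, z in rad. In form: [[grip, [x, y, z], [ax, ay, az]], ...]. A call has 1 to 12 rows; each row is the pose to reach, as a shift and turn from the pose commanded when the call began, along the tool's axes at that moment; what a row does not reach only later rows make up. A row lasts 1/12 s, in which the tool goes at most 41.7 mm and 7.16 degrees, less where a joint would pass 70% of its speed; a pose out of reach is approached as far as the arm can. A call with a gripper value outside its range is refused whole. The fingers move at their own pace and stop on an object; "squeeze" is the grip in N (left out, the last holds). Time passes only in rows, so rows that repeat a pose let the fingers close. It gives the time, the measured TCP pose, the force and the opening at its end, in the units of the state.
- status.observe(): the state, without advancing time (a new reading comes with each control period).
- eyes.read_camera(name): name is "side" or "top" or "wrist"; returns a dict with "img" (400x640x3 uint8, red, green, blue), "range_z" (400x640 float32, m along the optical axis (not along the pixel's ray), 0 where there is no reading), "camera_matrix" (3x3 intrinsics, pixels), "T" (4x4, takes a point from camera to world coordinates); the wrist camera has in their place "tool_from_camera" (4x4, takes a point from camera to tool coordinates, whose origin is the TCP and whose axes are the flange's). Camera axes: x right, y down, z forward; pixel columns grow to the right and rows downward; lengths in m; the calibration is good to about 2 mm. The wrist camera is an equidistant fisheye: a pixel r from the principal point sees the ray r / f radians off the axis. A picture is of the moment at which its call begins: read the wrist's pose just before it.
- job.hand_in(): hands the job in, once; it reports no verdict.
The state is a dict: "time": time; "qpos": joint angles; "qvel": joint speeds; "joint_efforts": joint torques, N m; "tool_pos": TCP position; "tool_rot": TCP orientation; "contact_force": force on the tool from outside, world axes, zero at the start; "torque": the same for the moment, N m; "opening": finger opening in m.
Only numpy, scipy, OpenCV 4.12 (cv2) and the standard library are available. Lean on these libraries where they do the work, as an engineer would, in place of code of your own. Each camera call takes 0.05 s, during which the arm holds its last target.

## Working session

There is one attempt and no reset: what is moved stays moved. The work goes in short steps, Python scripts to look and compute and a tool call to move; the robot and the scene stay as the last step left them, time stands still between calls to the robot, and variables do not carry over. Pictures are saved under pics/ and viewed, and the job is handed in when it is done.

Besides the shell and the picture viewer there is one more tool, called after "Emit:" as name(argument=value, ...) on one line, values as JSON. jog_arm: Moves the arm, as the interface text tells. Its arguments: {"type":"object","properties":{"series":{"type":"array","items":{"type":"array"}},"squeeze":{"type":"number"}},"required":["series"]}

```bash
mkdir -p pics; ls; python3 - <<'E'
from cell import status, eyes
import cv2,numpy as np
print(status.observe())
for n in ("top","side"):
    d=eyes.read_camera(n); cv2.imwrite(f"pics/{n}0.png",d["img"][:,:,::-1]); np.savez(f"{n}0.npz",**d); print(n,d["camera_matrix"],d["T"])
print(status.observe()["time"])
E
```

```text
pics
{'time': 0.0, 'qpos': array([-1.48296903e+00,  3.42730692e-01,  1.52501132e+00,  1.48310021e-05,
        1.27536045e+00, -1.45993480e-01]), 'qvel': array([-1.84423825e-04,  1.61394115e-03,  8.24983033e-04,  1.53498014e-03,
       -3.71261172e-05,  1.30185442e-03]), 'joint_efforts': array([-1.67695100e-03, -4.31242025e+01, -2.44223410e+01,  7.15413317e-02,
        5.57461591e-02, -1.24529652e-04]), 'tool_pos': array([ 0.12163506, -0.51031193,  0.2260428 ]), 'tool_rot': array([-3.14010097e+00, -2.33671181e-04,  2.33816274e-01]), 'contact_force': array([-0.32231815,  0.01983607, -0.50919487]), 'torque': array([ 0.00198082, -0.01282652,  0.0616222 ]), 'opening': 0.09192577957619608}
top [[382.08251295   0.         320.85623211]
 [  0.         382.08251295 199.12349897]
 [  0.           0.           1.        ]] [[-0.02300933 -0.99864196  0.04674181  0.5638714 ]
 [-0.999719    0.02271724 -0.00677067  0.02974689]
 [ 0.00569963 -0.04688447 -0.99888406  1.21748682]
 [ 0.          0.          0.          1.        ]]
side [[361.57473136   0.         317.73369076]
 [  0.         361.57473136 202.47311102]
 [  0.           0.           1.        ]] [[ 0.99400022 -0.051401    0.09654794  0.51416863]
 [-0.10719107 -0.63341274  0.76635395 -0.86227523]
 [ 0.02176334 -0.77210507 -0.63512213  0.80422799]
 [ 0.          0.          0.          1.        ]]
0.1
```

View pics/top0.png

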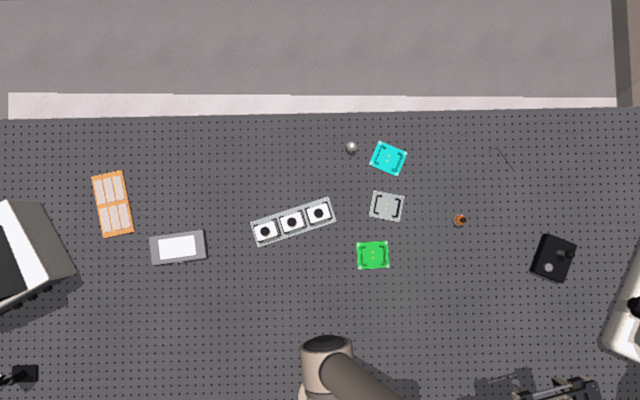

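View pics/side0.png

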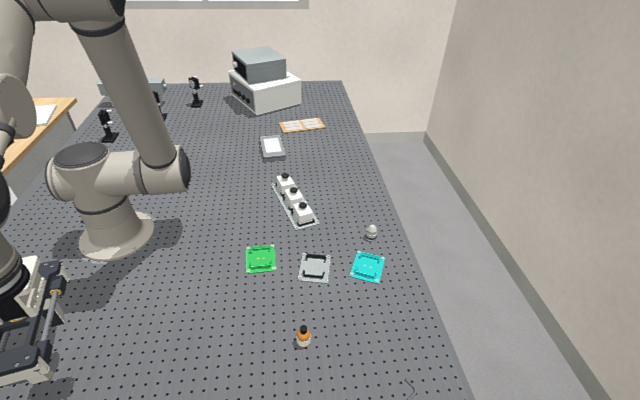

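```bash
cat > h.py <<'E'
import numpy as np,cv2
from scipy.spatial.transform import Rotation as R
def proj2world(d,uv,z):
    K=d["camera_matrix"];T=d["T"];uv=np.atleast_2d(uv)
    r=np.c_[(uv[:,0]-K[0,2])/K[0,0],(uv[:,1]-K[1,2])/K[1,1],np.ones(len(uv))]@T[:3,:3].T
    o=T[:3,3]; s=(z-o[2])/r[:,2]; return o+r*s[:,None]
def w2p(d,P):
    K=d["camera_matrix"];T=d["T"];c=(np.atleast_2d(P)-T[:3,3])@T[:3,:3]
    return np.c_[c[:,0]/c[:,2]*K[0,0]+K[0,2],c[:,1]/c[:,2]*K[1,1]+K[1,2]]
E
python3 - <<'E'
from h import *
d=dict(np.load("top0.npz"))
im=d["img"][:,:,::-1]
c=im[130:280,240:420]; cv2.imwrite("pics/c0.png",cv2.resize(c,None,fx=4,fy=4,interpolation=cv2.INTER_CUBIC))
hsv=cv2.cvtColor(np.ascontiguousarray(im),cv2.COLOR_BGR2HSV)
# plate-ish + white: bright low-sat
m=((hsv[:,:,2]>130)&(hsv[:,:,1]<60)).astype(np.uint8)
m[:130]=0;m[280:]=0;m[:,:240]=0;m[:,420:]=0
m=cv2.morphologyEx(m,cv2.MORPH_CLOSE,np.ones((3,3)))
cs,_=cv2.findContours(m,cv2.RETR_EXTERNAL,cv2.CHAIN_APPROX_NONE)
for k in cs:
    if cv2.contourArea(k)<200: continue
    w=proj2world(d,k[:,0].astype(float),0.004)[:,:2]
    r=cv2.minAreaRect((w*1000).astype(np.float32)); print(r,cv2.boundingRect(k))
E
```

```text
((552.7159423828125, 111.96443176269531), (85.32305145263672, 264.22186279296875), 17.071516036987305) (250, 196, 87, 51)
((595.332275390625, -186.00120544433594), (102.50401306152344, 86.10108947753906), 78.0689926147461) (369, 190, 36, 32)
```

View pics/c0.png

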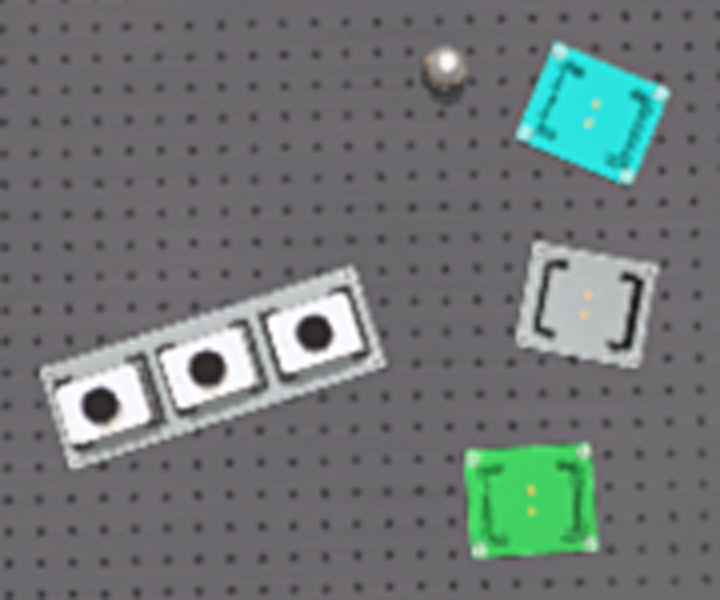

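```bash
cat >> h.py <<'E'
def rel(s,p,yaw):
    Rt=R.from_euler('xyz',s["tool_rot"]); G=R.from_euler('xyz',[np.pi,0,yaw])
    return Rt.inv().apply(np.array(p)-s["tool_pos"]).round(5),(Rt.inv()*G).as_rotvec().round(4)
E
python3 - <<'E'
from h import *
from cell import status
s=status.observe()
print(rel(s,[.45,-.30,.227],1.0))
E
```

```text
(array([ 0.36817, -0.12855, -0.00063]), array([-1.200e-03, -7.000e-04, -7.662e-01]))
```

Emit:
jog_arm(series=[[-1,[0.368,-0.129,0],[0,0,-0.766]],[-1,[0.368,-0.129,0],[0,0,-0.766]],[-1,[0.368,-0.129,0],[0,0,-0.766]],[-1,[0.368,-0.129,0],[0,0,-0.766]],[-1,[0.368,-0.129,0],[0,0,-0.766]],[-1,[0.368,-0.129,0],[0,0,-0.766]],[-1,[0.368,-0.129,0],[0,0,-0.766]],[-1,[0.368,-0.129,0],[0,0,-0.766]],[-1,[0.368,-0.129,0],[0,0,-0.766]],[-1,[0.368,-0.129,0],[0,0,-0.766]],[-1,[0.368,-0.129,0],[0,0,-0.766]]])

```text
time: 1.02
tool_pos: [0.4523, -0.2974, 0.2261]
tool_rot: [-3.141, -0.001, 1.004]
contact_force: [-0.3, -0.0, 0.6]
opening: 0.0232
```

```bash
python3 - <<'E'
from h import *
from cell import status
s=status.observe();print(s)
print(rel(s,[.553,.112,.25],1.869))
E
```

```text
{'time': 1.0167, 'qpos': array([-7.23813178e-01,  3.72669401e-01,  1.47975810e+00,  9.10089451e-04,
        1.28981152e+00, -1.57758338e-01]), 'qvel': array([-0.07248982, -0.01924628,  0.03428127, -0.03135011, -0.00043562,
       -0.05447734]), 'joint_efforts': array([  1.66456964, -44.48845625, -25.07342935,   0.3017669 ,
         0.06584016,   0.48229627]), 'tool_pos': array([ 0.45226592, -0.29739443,  0.22610538]), 'tool_rot': array([-3.14109155e+00, -9.64943001e-04,  1.00448859e+00]), 'contact_force': array([-0.25851187, -0.04331198,  0.63638752]), 'torque': array([ 0.00150417, -0.0164393 , -0.01788729]), 'opening': 0.023242973529727384}
(array([ 0.39955, -0.13465, -0.02344]), array([-1.000e-04, -1.100e-03, -8.645e-01]))
```

Emit:
jog_arm(series=[[-1,[0.4,-0.135,-0.023],[0,0,-0.866]],[-1,[0.4,-0.135,-0.023],[0,0,-0.866]],[-1,[0.4,-0.135,-0.023],[0,0,-0.866]],[-1,[0.4,-0.135,-0.023],[0,0,-0.866]],[-1,[0.4,-0.135,-0.023],[0,0,-0.866]],[-1,[0.4,-0.135,-0.023],[0,0,-0.866]],[-1,[0.4,-0.135,-0.023],[0,0,-0.866]],[-1,[0.4,-0.135,-0.023],[0,0,-0.866]],[-1,[0.4,-0.135,-0.023],[0,0,-0.866]],[-1,[0.4,-0.135,-0.023],[0,0,-0.866]],[-1,[0.4,-0.135,-0.023],[0,0,-0.866]],[-1,[0.4,-0.135,-0.023],[0,0,-0.866]]])

```text
time: 2.02
tool_pos: [0.5523, 0.1109, 0.2492]
tool_rot: [-3.141, 0.0, 1.869]
contact_force: [-0.2, -0.7, -0.6]
opening: 0.0007
```

```bash
python3 - <<'E'
from h import *
from cell import status,eyes
s=status.observe();d=eyes.read_camera("wrist");print(s)
print({k:(v.shape if v.size>20 else v) for k,v in d.items()})
np.savez("w0.npz",pos=s["tool_pos"],rot=s["tool_rot"],**d);cv2.imwrite("pics/w0.png",d["img"][:,:,::-1])
E
```

```text
{'time': 2.0167, 'qpos': array([ 6.22075324e-02,  3.97484271e-01,  1.37697827e+00, -2.55815523e-04,
        1.36781321e+00, -2.36009271e-01]), 'qvel': array([-0.06422666, -0.01678589,  0.03329036, -0.02110746, -0.00374449,
       -0.02804949]), 'joint_efforts': array([  2.11406708, -46.6679585 , -26.0185039 ,   0.36770076,
         0.05667436,   0.32443964]), 'tool_pos': array([0.55225775, 0.11086719, 0.24923735]), 'tool_rot': array([-3.14086990e+00,  8.38549915e-05,  1.86906482e+00]), 'contact_force': array([-0.19577856, -0.74066834, -0.60794155]), 'torque': array([-0.09445544, -0.10324547, -0.03990666]), 'opening': 0.0007265966679513307}
{'img': (400, 640, 3), 'range_z': (400, 640), 'camera_matrix': array([[309.70691629,   0.        , 321.0046837 ],
       [  0.        , 309.70691629, 198.42739606],
       [  0.        ,   0.        ,   1.        ]]), 'tool_from_camera': array([[-2.20742393e-03, -9.62289651e-01, -2.72017931e-01,
         7.43941730e-02],
       [ 9.99996945e-01, -2.42673942e-03,  4.69855204e-04,
         1.79083520e-04],
       [-1.11225344e-03, -2.72016063e-01,  9.62292068e-01,
        -1.56994554e-01],
       [ 0.00000000e+00,  0.00000000e+00,  0.00000000e+00,
         1.00000000e+00]])}
```

View pics/w0.png

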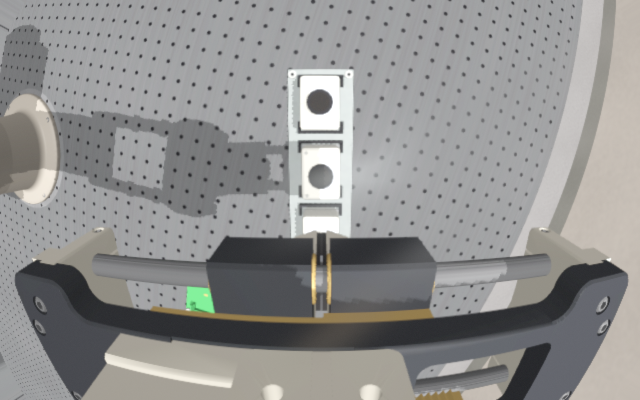

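```bash
cat >> h.py <<'E'
def wray(d,uv):
    K=d["camera_matrix"];uv=np.atleast_2d(np.array(uv,float))
    x=(uv[:,0]-K[0,2])/K[0,0];y=(uv[:,1]-K[1,2])/K[1,1];th=np.hypot(x,y);k=np.where(th>1e-9,np.sin(th)/np.maximum(th,1e-9),1)
    return np.c_[x*k,y*k,np.cos(th)]
def wpose(d):
    W=np.eye(4);W[:3,:3]=R.from_euler('xyz',d["rot"]).as_matrix();W[:3,3]=d["pos"];return W@d["tool_from_camera"]
def wplane(d,uv,z):
    T=wpose(d);r=wray(d,uv)@T[:3,:3].T;return T[:3,3]+r*((z-T[2,3])/r[:,2])[:,None]
def wcloud(d):
    T=wpose(d);v,u=np.mgrid[:400,:640];r=wray(d,np.c_[u.ravel(),v.ravel()]);p=r/r[:,2:]*d["range_z"].reshape(-1,1)
    return (p@T[:3,:3].T+T[:3,3]).reshape(400,640,3)
E
python3 - <<'E'
from h import *
d=dict(np.load("w0.npz"))
C=wcloud(d);g=d["img"].mean(2)
for n,(u,v) in dict(left=(320,102),mid=(320,177)).items():
    print(n,"cap z",np.median(C[v-4:v+5,u-4:u+5,2]),C[v-4:v+5,u-4:u+5,2].std())
    reg=np.zeros_like(g,bool);reg[v-30:v+31,u-26:u+27]=1
    wm=reg&(g>215); print(" box top z",np.median(C[wm][:,2]),wm.sum())
    yy,xx=np.mgrid[:400,:640]
    cm=((g<70)&((xx-u)**2+(yy-v)**2<18**2)).astype(np.uint8)
    n_,l,st,ce=cv2.connectedComponentsWithStats(cm);i=1+st[1:,4].argmax()
    print(" cap cen px",ce[i],st[i],wplane(d,ce[i],.062)[0])
print("table",np.median(C[20:50,300:340,2]))
# plate corners detect: crop upscale
cv2.imwrite("pics/w0c.png",cv2.resize(d["img"][60:240,270:375,::-1],None,fx=5,fy=5,interpolation=cv2.INTER_CUBIC)[:600+300][:,:])
E
python3 -c "
import cv2;i=cv2.imread('pics/w0c.png');cv2.imwrite('pics/w0d.png',cv2.resize(i,(350,600)))"
```

```text
left cap z 0.06329886207701535 0.0007436707270192932
 box top z 0.044534128263673756 2027Traceback (most recent call last):
  File "<stdin>", line 10, in <module>
ValueError: attempt to get argmax of an empty sequence
[ WARN:0@0.019] global loadsave.cpp:275 findDecoder imread_('pics/w0c.png'): can't open/read file: check file path/integrity
Traceback (most recent call last):
cv2.error: OpenCV(4.12.0) /io/opencv/modules/imgproc/src/resize.cpp:4208: error: (-215:Assertion failed) !ssize.empty() in function 'resize'
```

```bash
python3 - <<'E'
from h import *
d=dict(np.load("w0.npz"))
C=wcloud(d);g=d["img"].mean(2)
for n,(u,v) in dict(left=(320,102),mid=(320,177)).items():
    print(n,"cap z",np.median(C[v-4:v+5,u-4:u+5,2]),C[v-4:v+5,u-4:u+5,2].std(),g[v,u])
    reg=np.zeros_like(g,bool);reg[v-27:v+31,u-21:u+22]=1
    wm=reg&(g>200)&(abs(C[:,:,2]-.045)<.006); print(" box top z",np.median(C[wm][:,2]),wm.sum())
    r=cv2.minAreaRect((C[wm][:,:2]*1000).astype(np.float32)); print(" box rect",r)
    yy,xx=np.mgrid[:400,:640]
    cm=((g<120)&((xx-u)**2+(yy-v)**2<18**2)).astype(np.uint8)
    n_,l,st,ce=cv2.connectedComponentsWithStats(cm);i=1+st[1:,4].argmax()
    print(" cap cen px",ce[i],st[i],wplane(d,ce[i],.062)[0])
    cm=(C[:,:,2]>.055)&((xx-u)**2+(yy-v)**2<20**2); r=cv2.minEnclosingCircle((C[cm][:,:2]*1000).astype(np.float32));print(" capcloud",r,np.median(C[cm],0))
print("table",np.median(C[20:50,300:340,2]))
cv2.imwrite("pics/w0d.png",cv2.resize(d["img"][60:240,270:375,::-1],None,fx=3.3,fy=3.3,interpolation=cv2.INTER_CUBIC))
E
```

```text
left cap z 0.06329886207701535 0.0007436707270192932 86.0
 box top z 0.044887368270235595 1499
 box rect ((525.3025512695312, 194.23397827148438), (45.375789642333984, 61.61848449707031), 16.581295013427734)
 cap cen px [319.12391304 101.61956522] [307  90  25  24 460] [0.52511299 0.19370478 0.062     ]
 capcloud ((525.4052734375, 194.04026794433594), 15.09588623046875) [0.52517097 0.19419575 0.0631616 ]
mid cap z 0.05950959745444767 0.0007977893160711494 128.33333333333334
 box top z 0.04484604455723912 1331
 box rect ((551.4962158203125, 112.45762634277344), (45.149749755859375, 59.082786560058594), 16.905046463012695)
 cap cen px [316.00775194 170.64341085] [309 165  16  15 129] [0.54428453 0.11856102 0.062     ]
 capcloud ((542.6920166015625, 140.90968322753906), 42.884666442871094) [0.55087586 0.11385471 0.05931119]
table -0.000892949423058037
```

View pics/w0d.png

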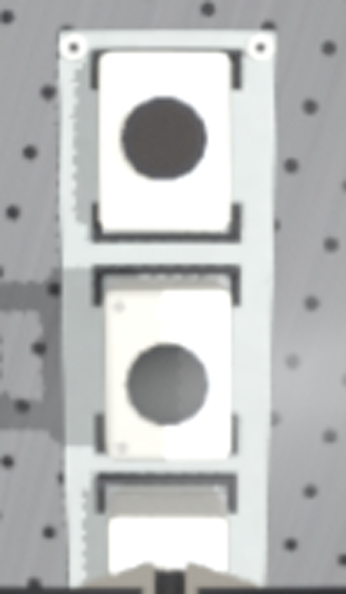

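```bash
python3 - <<'E'
from h import *
from cell import status
s=status.observe();print(s["tool_pos"],s["contact_force"])
print(rel(s,[.5253,.194,.075],1.867))
E
```

```text
[0.55201399 0.10916062 0.2491547 ] [-0.26460339  0.16379811 -0.74194194]
(array([ 0.08905, -0.00052,  0.1741 ]), array([-0.0014,  0.0006,  0.0002]))
```

Emit:
jog_arm(series=[[-1,[0.089,0,0.1],[0,0,0]],[-1,[0.089,0,0.1],[0,0,0]],[-1,[0.089,0,0.1],[0,0,0]],[-1,[0.089,0,0.174],[0,0,0]],[-1,[0.089,0,0.174],[0,0,0]],[-1,[0.089,0,0.174],[0,0,0]],[-1,[0.089,0,0.174],[0,0,0]],[-1,[0.089,0,0.174],[0,0,0]]])

```text
time: 2.73
tool_pos: [0.5281, 0.1932, 0.0778]
tool_rot: [3.139, 0.001, 1.864]
contact_force: [0.2, 0.0, 0.5]
opening: 0.0004
```

```bash
python3 - <<'E'
from h import *
from cell import status,eyes
s=status.observe();print(s["tool_pos"],s["tool_rot"],s["contact_force"])
d=eyes.read_camera("side");p=w2p(d,s["tool_pos"])[0].astype(int);print(p)
c=d["img"][p[1]-70:p[1]+70,p[0]-80:p[0]+80,::-1];cv2.imwrite("pics/s1.png",cv2.resize(c,None,fx=4,fy=4,interpolation=cv2.INTER_CUBIC))
d=eyes.read_camera("wrist");cv2.imwrite("pics/w1.png",d["img"][:,:,::-1])
s=status.observe();print(s["tool_pos"],s["contact_force"],s["time"])
E
```

```text
[0.52810043 0.19324962 0.0777759 ] [3.13898519e+00 6.09881974e-04 1.86380501e+00] [0.24437861 0.01441197 0.49305672]
[285 171]
[0.5285977  0.19390219 0.07860583] [ 0.32255272  0.59841191 -0.74055405] 2.8333
```

View pics/s1.png

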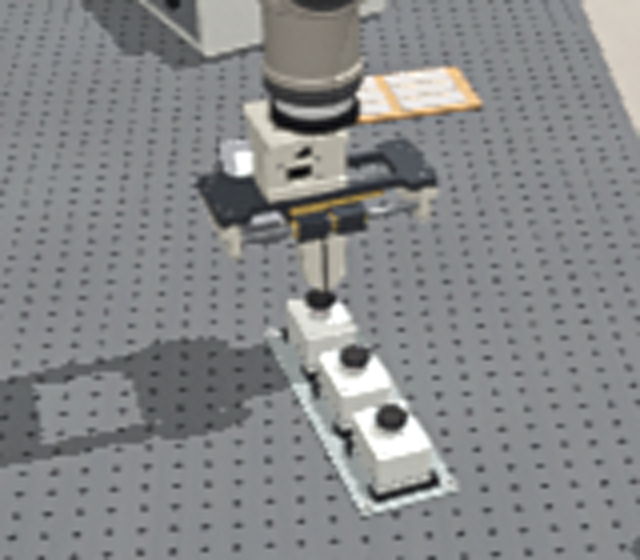

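View pics/w1.png

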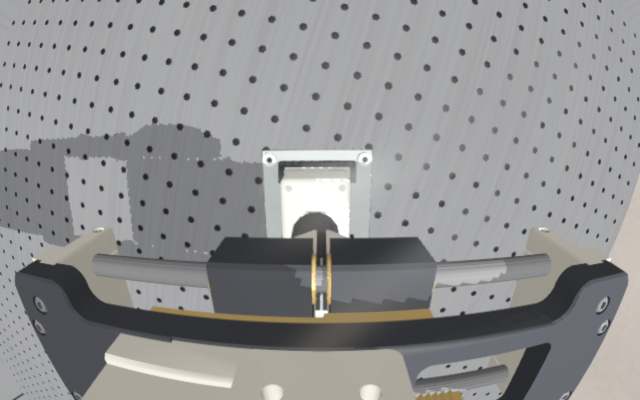

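Emit:
jog_arm(series=[[-1,[0.001,-0.003,0.005],[0,0,0]],[-1,[0.001,-0.003,0.01],[0,0,0]],[-1,[0.001,-0.003,0.01],[0,0,0]],[-1,[0.001,-0.003,0.01],[0,0,0]]])

```text
time: 3.17
tool_pos: [0.5232, 0.1947, 0.0657]
tool_rot: [-3.141, 0.0, 1.866]
contact_force: [0.9, -0.1, 0.4]
opening: 0.0005
```

Emit:
jog_arm(series=[[-1,[0,0,0.0005],[0,0,0]],[-1,[0,0,0.0005],[0,0,0]],[-1,[0,0,0.0005],[0,0,0]]])

```text
time: 3.42
tool_pos: [0.5234, 0.1948, 0.0652]
tool_rot: [3.141, 0.0, 1.866]
contact_force: [-0.1, 0.0, -0.3]
opening: 0.0002
```

Emit:
jog_arm(series=[[-1,[0,0,0.0005],[0,0,0]],[-1,[0,0,0.0005],[0,0,0]]])

```text
time: 3.58
tool_pos: [0.5233, 0.1948, 0.0646]
tool_rot: [-3.142, 0.0, 1.866]
contact_force: [0.6, 0.4, -0.3]
opening: 0.0007
```

Emit:
jog_arm(series=[[-1,[0,0,0.0005],[0,0,0]],[-1,[0,0,0.0005],[0,0,0]]])

```text
time: 3.75
tool_pos: [0.5234, 0.1948, 0.0642]
tool_rot: [3.141, 0.0, 1.866]
contact_force: [0.2, 0.2, 0.5]
opening: 0.0005
```

Emit:
jog_arm(series=[[-1,[0,0,0.0005],[0,0,0]],[-1,[0,0,0.0005],[0,0,0]]])

```text
time: 3.92
tool_pos: [0.5234, 0.1948, 0.0639]
tool_rot: [3.141, 0.0, 1.866]
contact_force: [-0.6, 0.8, 2.1]
opening: 0.0004
```

Emit:
jog_arm(series=[[-1,[0,0,0.0005],[0,0,0]],[-1,[0,0,0.0005],[0,0,0]]])

```text
time: 4.08
tool_pos: [0.5235, 0.1948, 0.0635]
tool_rot: [3.141, 0.0, 1.866]
contact_force: [-0.2, 0.4, 4.0]
opening: 0.0003
```

Emit:
jog_arm(series=[[-1,[0,0,0.0005],[0,0,0]],[-1,[0,0,0.0005],[0,0,0]]])

```text
time: 4.25
tool_pos: [0.5236, 0.1949, 0.0631]
tool_rot: [3.141, 0.0, 1.866]
contact_force: [-0.9, 0.1, 6.3]
opening: 0.0002
```

Emit:
jog_arm(series=[[-1,[0,0,0.0004],[0,0,0]],[-1,[0,0,0.0004],[0,0,0]]])

```text
time: 4.42
tool_pos: [0.5236, 0.1949, 0.0629]
tool_rot: [3.141, 0.0, 1.866]
contact_force: [-2.0, 0.6, 7.9]
opening: 0.0003
```

Emit:
jog_arm(series=[[-1,[0,0,0.0004],[0,0,0]],[-1,[0,0,0.0004],[0,0,0]]])

```text
time: 4.58
tool_pos: [0.5237, 0.1949, 0.0627]
tool_rot: [3.14, 0.0, 1.866]
contact_force: [-2.0, -1.1, 9.0]
opening: 0.0009
```

Emit:
jog_arm(series=[[-1,[0,0,0.0004],[0,0,0]],[-1,[0,0,0.0004],[0,0,0]]])

```text
time: 4.75
tool_pos: [0.5236, 0.1949, 0.0621]
tool_rot: [3.141, 0.0, 1.866]
contact_force: [-1.2, -0.2, 6.3]
opening: 0.0002
```

Emit:
jog_arm(series=[[-1,[0,0,0.0004],[0,0,0]],[-1,[0,0,0.0004],[0,0,0]]])

```text
time: 4.92
tool_pos: [0.5235, 0.1948, 0.0614]
tool_rot: [3.141, 0.0, 1.866]
contact_force: [-1.5, -0.6, 3.6]
opening: 0.0005
```

Emit:
jog_arm(series=[[-1,[0,0,0.0004],[0,0,0]],[-1,[0,0,0.0004],[0,0,0]]])

```text
time: 5.08
tool_pos: [0.5234, 0.1948, 0.0607]
tool_rot: [3.141, 0.0, 1.866]
contact_force: [0.2, 0.5, 4.4]
opening: 0.0004
```

Emit:
jog_arm(series=[[-1,[0,0,-0.018],[0,0,0]],[-1,[-0.04,0.0013,-0.018],[0,0,0]],[-1,[-0.0874,0.0027,-0.018],[0,0,0]],[-1,[-0.0874,0.0027,-0.016],[0,0,0]],[-1,[-0.0874,0.0027,-0.01],[0,0,0]],[-1,[-0.0874,0.0027,-0.0055],[0,0,0]],[-1,[-0.0874,0.0027,-0.0035],[0,0,0]],[-1,[-0.0874,0.0027,-0.0035],[0,0,0]],[-1,[-0.0874,0.0027,-0.0035],[0,0,0]]])

```text
time: 5.83
tool_pos: [0.5507, 0.1131, 0.0637]
tool_rot: [-3.141, -0.0, 1.868]
contact_force: [-0.2, -1.0, 0.2]
opening: 0.0006
```

Emit:
jog_arm(series=[[-1,[0,0,0.001],[0,0,0]],[-1,[0,0,0.001],[0,0,0]],[-1,[0,0,0.001],[0,0,0]]])

```text
time: 6.08
tool_pos: [0.5513, 0.1123, 0.0633]
tool_rot: [3.141, 0.0, 1.866]
contact_force: [0.0, 0.4, -0.3]
opening: 0.0002
```

Emit:
jog_arm(series=[[-1,[0,0,0.0005],[0,0,0]],[-1,[0,0,0.0005],[0,0,0]]])

```text
time: 6.25
tool_pos: [0.5513, 0.112, 0.0627]
tool_rot: [3.141, 0.0, 1.866]
contact_force: [0.2, -0.1, 0.2]
opening: -0.0
```

Emit:
jog_arm(series=[[-1,[0,0,0.0005],[0,0,0]],[-1,[0,0,0.0005],[0,0,0]]])

```text
time: 6.42
tool_pos: [0.5513, 0.1118, 0.0622]
tool_rot: [-3.142, 0.0, 1.866]
contact_force: [0.3, -0.1, -1.3]
opening: 0.0003
```

Emit:
jog_arm(series=[[-1,[0,0,0.0005],[0,0,0]],[-1,[0,0,0.0005],[0,0,0]]])

```text
time: 6.58
tool_pos: [0.5513, 0.1118, 0.0616]
tool_rot: [-3.141, 0.0, 1.866]
contact_force: [-0.1, -0.2, -0.8]
opening: 0.0004
```

Emit:
jog_arm(series=[[-1,[0,0,0.0005],[0,0,0]],[-1,[0,0,0.0005],[0,0,0]]])

```text
time: 6.75
tool_pos: [0.5513, 0.1119, 0.0611]
tool_rot: [-3.141, 0.0, 1.866]
contact_force: [-0.6, 0.1, 0.7]
opening: 0.0005
```

Emit:
jog_arm(series=[[-1,[0,0,0.0005],[0,0,0]],[-1,[0,0,0.0005],[0,0,0]]])

```text
time: 6.92
tool_pos: [0.5513, 0.1119, 0.0606]
tool_rot: [-3.141, 0.0, 1.866]
contact_force: [-0.2, -0.3, -0.2]
opening: 0.0003
```

Emit:
jog_arm(series=[[-1,[0,0,0.0005],[0,0,0]],[-1,[0,0,0.0005],[0,0,0]]])

```text
time: 7.08
tool_pos: [0.5514, 0.1119, 0.0603]
tool_rot: [3.141, 0.0, 1.866]
contact_force: [-1.5, -1.4, 2.4]
opening: 0.0004
```

Emit:
jog_arm(series=[[-1,[0,0,0.0005],[0,0,0]],[-1,[0,0,0.0005],[0,0,0]]])

```text
time: 7.25
tool_pos: [0.5515, 0.112, 0.06]
tool_rot: [3.141, 0.0, 1.866]
contact_force: [-0.7, 0.5, 4.0]
opening: 0.0007
```

Emit:
jog_arm(series=[[-1,[0,0,0.0004],[0,0,0]],[-1,[0,0,0.0004],[0,0,0]]])

```text
time: 7.42
tool_pos: [0.5515, 0.112, 0.0598]
tool_rot: [3.141, 0.0, 1.866]
contact_force: [-1.6, -0.6, 6.1]
opening: 0.0001
```

Emit:
jog_arm(series=[[-1,[0,0,0.0004],[0,0,0]],[-1,[0,0,0.0004],[0,0,0]]])

```text
time: 7.58
tool_pos: [0.5516, 0.112, 0.0596]
tool_rot: [3.141, 0.0, 1.866]
contact_force: [-1.6, 1.4, 7.3]
opening: 0.0001
```

Emit:
jog_arm(series=[[-1,[0,0,0.0004],[0,0,0]],[-1,[0,0,0.0004],[0,0,0]]])

```text
time: 7.75
tool_pos: [0.5517, 0.112, 0.0594]
tool_rot: [3.14, 0.0, 1.866]
contact_force: [-2.3, -0.1, 10.6]
opening: 0.0004
```

Emit:
jog_arm(series=[[-1,[0,0,0.0003],[0,0,0]],[-1,[0,0,0.0003],[0,0,0]]])

```text
time: 7.92
tool_pos: [0.5517, 0.112, 0.0592]
tool_rot: [3.14, 0.0, 1.866]
contact_force: [-2.0, -0.2, 9.3]
opening: 0.0007
```

Emit:
jog_arm(series=[[-1,[0,0,0.0003],[0,0,0]],[-1,[0,0,0.0003],[0,0,0]]])

```text
time: 8.08
tool_pos: [0.5518, 0.112, 0.0591]
tool_rot: [3.14, 0.0, 1.866]
contact_force: [-3.0, -0.5, 11.4]
opening: 0.0008
```

Emit:
jog_arm(series=[[-1,[0,0,0.0003],[0,0,0]],[-1,[0,0,0.0003],[0,0,0]]])

```text
time: 8.25
tool_pos: [0.5518, 0.112, 0.059]
tool_rot: [3.14, 0.0, 1.866]
contact_force: [-3.2, 0.0, 11.2]
opening: 0.0003
```

Emit:
jog_arm(series=[[-1,[0,0,0.0003],[0,0,0]],[-1,[0,0,0.0003],[0,0,0]]])

```text
time: 8.42
tool_pos: [0.5518, 0.112, 0.0587]
tool_rot: [3.14, 0.0, 1.866]
contact_force: [-2.8, -0.2, 12.0]
opening: 0.0006
```

Emit:
jog_arm(series=[[-1,[0,0,0.0003],[0,0,0]],[-1,[0,0,0.0003],[0,0,0]]])

```text
time: 8.58
tool_pos: [0.5516, 0.112, 0.058]
tool_rot: [3.14, 0.0, 1.866]
contact_force: [-2.2, 0.7, 7.9]
opening: 0.0004
```

Emit:
jog_arm(series=[[-1,[0,0,0.0003],[0,0,0]],[-1,[0,0,0.0003],[0,0,0]]])

```text
time: 8.75
tool_pos: [0.5515, 0.112, 0.0573]
tool_rot: [3.141, 0.0, 1.866]
contact_force: [-1.3, -0.1, 5.0]
opening: 0.0004
```

Emit:
jog_arm(series=[[-1,[0,0,0.0003],[0,0,0]],[-1,[0,0,0.0003],[0,0,0]]])

```text
time: 8.92
tool_pos: [0.5515, 0.112, 0.0568]
tool_rot: [3.141, 0.0, 1.866]
contact_force: [-1.6, 0.3, 5.1]
opening: 0.0003
```

Emit:
jog_arm(series=[[-1,[0,0,-0.022],[0,0,0]],[-1,[-0.04,0.0003,-0.022],[0,0,0]],[-1,[-0.0854,0.0006,-0.022],[0,0,0]],[-1,[-0.0854,0.0006,-0.02],[0,0,0]],[-1,[-0.0854,0.0006,-0.013],[0,0,0]],[-1,[-0.0854,0.0006,-0.01],[0,0,0]],[-1,[-0.0854,0.0006,-0.01],[0,0,0]],[-1,[-0.0854,0.0006,-0.01],[0,0,0]]])

```text
time: 9.58
tool_pos: [0.5759, 0.0316, 0.0657]
tool_rot: [-3.14, -0.001, 1.867]
contact_force: [0.1, -0.4, -0.5]
opening: 0.0005
```

```bash
python3 - <<'E'
from h import *
for n in("top0","side0"):
    d=dict(np.load(n+".npz"));T=d["T"];K=d["camera_matrix"]
    for P in([.525,.194,.062],[.5515,.112,.062],[.577,.0305,.062]):
        u,v=w2p(d,P)[0].round().astype(int);z=d["range_z"][v-1:v+2,u-1:u+2]
        z=np.median(z); c=np.array([(u-K[0,2])/K[0,0]*z,(v-K[1,2])/K[1,1]*z,z]);print(n,u,v,d["img"][v,u],(T[:3,:3]@c+T[:3,3]).round(4))
E
```

```text
top0 264 231 [51 46 46] [0.5258 0.1949 0.0654]
top0 292 222 [53 46 47] [0.5508 0.1106 0.0614]
top0 318 213 [50 46 46] [0.5762 0.0315 0.0625]
side0 284 175 [71 70 67] [0.524  0.1899 0.066 ]
side0 293 189 [67 64 64] [0.5514 0.1117 0.0617]
side0 302 204 [69 67 66] [0.576  0.0325 0.0597]
```

Emit:
jog_arm(series=[[-1,[0,0,0.001],[0,0,0]],[-1,[0,0,0.002],[0,0,0]],[-1,[0,0,0.002],[0,0,0]]])

```text
time: 9.83
tool_pos: [0.5766, 0.031, 0.0644]
tool_rot: [-3.142, 0.0, 1.867]
contact_force: [-0.2, 0.4, -0.1]
opening: 0.0001
```

Emit:
jog_arm(series=[[-1,[0,0,0.0005],[0,0,0]],[-1,[0,0,0.0005],[0,0,0]]])

```text
time: 10.0
tool_pos: [0.5767, 0.0306, 0.0639]
tool_rot: [3.142, 0.0, 1.866]
contact_force: [-0.3, -0.8, 0.2]
opening: 0.0006
```

Emit:
jog_arm(series=[[-1,[0,0,0.0005],[0,0,0]],[-1,[0,0,0.0005],[0,0,0]]])

```text
time: 10.17
tool_pos: [0.5767, 0.0304, 0.0634]
tool_rot: [-3.142, 0.0, 1.866]
contact_force: [0.3, 0.7, -0.2]
opening: 0.0007
```

Emit:
jog_arm(series=[[-1,[0,0,0.0005],[0,0,0]],[-1,[0,0,0.0005],[0,0,0]]])

```text
time: 10.33
tool_pos: [0.5767, 0.0303, 0.0628]
tool_rot: [-3.142, 0.0, 1.866]
contact_force: [0.3, 1.3, 0.3]
opening: 0.0002
```

Emit:
jog_arm(series=[[-1,[0,0,0.0005],[0,0,0]],[-1,[0,0,0.0005],[0,0,0]]])

```text
time: 10.5
tool_pos: [0.5767, 0.0303, 0.0623]
tool_rot: [-3.141, 0.0, 1.866]
contact_force: [-0.0, -0.4, -0.4]
opening: 0.0002
```

Emit:
jog_arm(series=[[-1,[0,0,0.0005],[0,0,0]],[-1,[0,0,0.0005],[0,0,0]]])

```text
time: 10.67
tool_pos: [0.5767, 0.0303, 0.0618]
tool_rot: [-3.141, 0.0, 1.866]
contact_force: [-0.6, -0.2, 0.0]
opening: 0.0003
```

Emit:
jog_arm(series=[[-1,[0,0,0.0005],[0,0,0]],[-1,[0,0,0.0005],[0,0,0]]])

```text
time: 10.83
tool_pos: [0.5767, 0.0304, 0.0613]
tool_rot: [-3.141, 0.0, 1.866]
contact_force: [-0.5, -0.2, -0.5]
opening: 0.0007
```

Emit:
jog_arm(series=[[-1,[0,0,0.0005],[0,0,0]],[-1,[0,0,0.0005],[0,0,0]]])

```text
time: 11.0
tool_pos: [0.5767, 0.0304, 0.0608]
tool_rot: [-3.141, 0.0, 1.866]
contact_force: [0.0, 0.2, -0.9]
opening: 0.0006
```

Emit:
jog_arm(series=[[-1,[0,0,0.0005],[0,0,0]],[-1,[0,0,0.0005],[0,0,0]]])

```text
time: 11.17
tool_pos: [0.5767, 0.0304, 0.0603]
tool_rot: [-3.141, 0.0, 1.866]
contact_force: [0.4, -0.4, -0.1]
opening: 0.0008
```

Emit:
jog_arm(series=[[-1,[0,0,0.0005],[0,0,0]],[-1,[0,0,0.0005],[0,0,0]]])

```text
time: 11.33
tool_pos: [0.5768, 0.0304, 0.0599]
tool_rot: [3.142, 0.0, 1.866]
contact_force: [0.5, -0.1, 0.4]
opening: 0.0008
```

Emit:
jog_arm(series=[[-1,[0,0,0.0005],[0,0,0]],[-1,[0,0,0.0005],[0,0,0]]])

```text
time: 11.5
tool_pos: [0.5768, 0.0304, 0.0595]
tool_rot: [3.141, 0.0, 1.866]
contact_force: [-1.2, -0.2, 0.6]
opening: 0.0006
```

Emit:
jog_arm(series=[[-1,[0,0,0.0004],[0,0,0]],[-1,[0,0,0.0004],[0,0,0]]])

```text
time: 11.67
tool_pos: [0.5768, 0.0304, 0.0592]
tool_rot: [3.141, 0.0, 1.866]
contact_force: [-0.9, 0.2, 1.9]
opening: 0.0005
```

Emit:
jog_arm(series=[[-1,[0,0,0.0004],[0,0,0]],[-1,[0,0,0.0004],[0,0,0]]])

```text
time: 11.83
tool_pos: [0.5768, 0.0304, 0.0588]
tool_rot: [3.141, 0.0, 1.866]
contact_force: [-0.6, 0.3, 3.4]
opening: 0.0003
```

Emit:
jog_arm(series=[[-1,[0,0,0.0004],[0,0,0]],[-1,[0,0,0.0004],[0,0,0]]])

```text
time: 12.0
tool_pos: [0.5769, 0.0304, 0.0584]
tool_rot: [3.141, 0.0, 1.866]
contact_force: [-1.9, -0.3, 5.1]
opening: 0.0006
```

Emit:
jog_arm(series=[[-1,[0,0,0.0004],[0,0,0]],[-1,[0,0,0.0004],[0,0,0]]])

```text
time: 12.17
tool_pos: [0.5768, 0.0304, 0.0579]
tool_rot: [3.141, 0.0, 1.866]
contact_force: [0.0, 0.4, 3.1]
opening: 0.0005
```

Emit:
jog_arm(series=[[-1,[0,0,0.0004],[0,0,0]],[-1,[0,0,0.0004],[0,0,0]]])

```text
time: 12.33
tool_pos: [0.5767, 0.0304, 0.0572]
tool_rot: [-3.142, 0.0, 1.866]
contact_force: [0.1, 0.1, 2.4]
opening: 0.0006
```

Emit:
jog_arm(series=[[-1,[0,0,0.0004],[0,0,0]],[-1,[0,0,0.0004],[0,0,0]]])

```text
time: 12.5
tool_pos: [0.5767, 0.0304, 0.0568]
tool_rot: [-3.141, 0.0, 1.866]
contact_force: [0.6, 0.2, 2.2]
opening: 0.0005
```

Emit:
jog_arm(series=[[-1,[0,0,0.0003],[0,0,0]],[-1,[0,0,0.0003],[0,0,0]]])

```text
time: 12.67
tool_pos: [0.5767, 0.0304, 0.0565]
tool_rot: [-3.141, 0.0, 1.866]
contact_force: [-0.4, 0.6, 1.9]
opening: 0.0004
```

Emit:
jog_arm(series=[[-1,[0,0,-0.04],[0,0,0]],[-1,[0,0,-0.08],[0,0,0]],[1,[-0.05,-0.004,-0.12],[0,0,0]],[1,[-0.093,-0.004,-0.143],[0,0,0]],[1,[-0.093,-0.004,-0.143],[0,0,0]],[1,[-0.093,-0.004,-0.143],[0,0,0]],[1,[-0.093,-0.004,-0.143],[0,0,0]],[1,[-0.093,-0.004,-0.143],[0,0,0]],[1,[-0.093,-0.004,-0.143],[0,0,0]],[1,[-0.093,-0.004,-0.143],[0,0,0]],[1,[-0.093,-0.004,-0.143],[0,0,0]],[1,[-0.093,-0.004,-0.143],[0,0,0]]])

```text
time: 13.67
tool_pos: [0.5997, -0.059, 0.1993]
tool_rot: [-3.141, -0.0, 1.867]
contact_force: [-0.2, 0.0, -0.7]
opening: 0.0625
```

```bash
cat > snap.py <<'E'
import sys
from h import *
from cell import status,eyes
def snap(n):
    s=status.observe();d=eyes.read_camera("wrist");s2=status.observe();print(s["time"],s["tool_pos"],s["tool_rot"],s["contact_force"],s["opening"],s2["tool_pos"]-s["tool_pos"])
    d=dict(pos=s["tool_pos"],rot=s["tool_rot"],**d);np.savez(n+".npz",**d);cv2.imwrite(f"pics/{n}.png",d["img"][:,:,::-1]);return d
if __name__=="__main__": snap(sys.argv[1])
E
python3 snap.py w2
```

```text
13.6667 [ 0.59970981 -0.05898612  0.19928168] [-3.14080545e+00 -3.85108573e-04  1.86684458e+00] [-0.17104096  0.02235228 -0.65132134] 0.06253619101462134 [ 6.44998177e-05 -1.71168558e-04  7.89387459e-05]
```

View pics/w2.png

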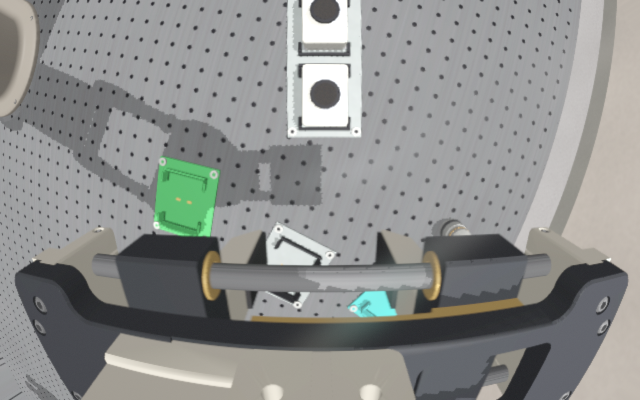

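```bash
python3 - <<'E'
from h import *
d=dict(np.load("w2.npz"));C=wcloud(d);g=d["img"].mean(2);u,v=325,95
reg=np.zeros_like(g,bool);reg[62:131,297:353]=1
wm=reg&(g>200)&(abs(C[:,:,2]-.045)<.005)
print(np.median(C[wm][:,2]),cv2.minAreaRect((C[wm][:,:2]*1000).astype(np.float32)))
# intensity contour projected on plane z=.046
m=(reg&(g>225)).astype(np.uint8); cs,_=cv2.findContours(m,cv2.RETR_EXTERNAL,cv2.CHAIN_APPROX_NONE);k=max(cs,key=cv2.contourArea)
print(cv2.minAreaRect((wplane(d,k[:,0],.046)[:,:2]*1000).astype(np.float32)))
yy,xx=np.mgrid[:400,:640]
cm=(C[:,:,2]>.053)&((xx-u)**2+(yy-v)**2<22**2);print(np.median(C[cm][:,2]),cv2.minEnclosingCircle((C[cm][:,:2]*1000).astype(np.float32)))
cm=((g<120)&((xx-u)**2+(yy-v)**2<20**2));print(np.mean(wplane(d,np.c_[xx[cm],yy[cm]],.0598),0))
# plate: light gray
cs=[(292,132),(356,132)]
cv2.imwrite("pics/w2c.png",cv2.resize(d["img"][55:145,280:370,::-1],None,fx=6,fy=6,interpolation=cv2.INTER_CUBIC))
E
```

```text
0.044821993832402984 ((576.6231079101562, 32.00216293334961), (46.20323944091797, 62.69255828857422), 16.775529861450195)
((576.30810546875, 31.70572280883789), (54.22486114501953, 65.9170150756836), 17.127307891845703)
0.058744966451400316 ((576.53564453125, 29.210208892822266), 17.10125732421875)
[0.57621909 0.03122103 0.0598    ]
```

View pics/w2c.png

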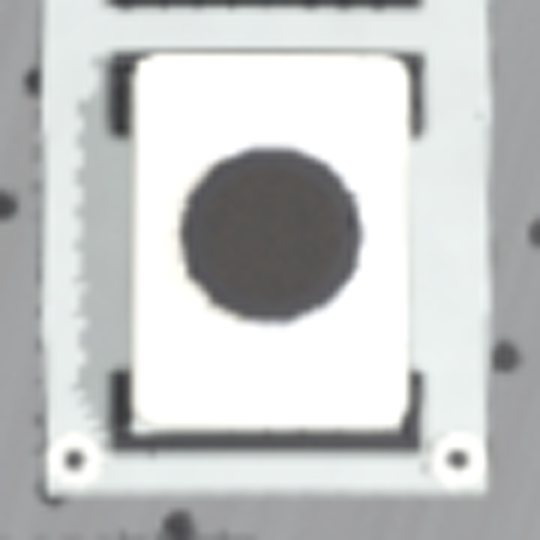

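```bash
python3 - <<'E'
from h import *
from cell import status
s=status.observe();print(s["tool_pos"])
print(rel(s,[.5765,.0317,.012],1.8675))
E
```

```text
[ 0.59977431 -0.05915729  0.19936062]
(array([0.09365, 0.00434, 0.18738]), array([-0.0006, -0.0003, -0.0009]))
```

Emit:
jog_arm(series=[[1,[0.035,0.002,0.02],[0,0,0]],[1,[0.07,0.004,0.05],[0,0,0]],[1,[0.0937,0.0043,0.08],[0,0,-0.001]],[1,[0.0937,0.0043,0.1],[0,0,-0.001]],[1,[0.0937,0.0043,0.105],[0,0,-0.001]],[1,[0.0937,0.0043,0.105],[0,0,-0.001]],[1,[0.0937,0.0043,0.105],[0,0,-0.001]],[1,[0.0937,0.0043,0.105],[0,0,-0.001]]])

```text
time: 14.38
tool_pos: [0.5783, 0.0303, 0.0964]
tool_rot: [3.139, 0.001, 1.866]
contact_force: [0.1, -0.9, 0.4]
opening: 0.0919
```

Emit:
jog_arm(series=[[1,[0,0,0.02],[0,0,0]],[1,[0,0,0.04],[0,0,0]],[1,[0,0,0.055],[0,0,0]],[1,[0,0,0.07],[0,0,0]],[1,[0,0,0.08],[0,0,0]],[1,[0,0,0.0825],[0,0,0]],[1,[0,0,0.0825],[0,0,0]],[1,[0,0,0.0825],[0,0,0]],[1,[0,0,0.0825],[0,0,0]]])

```text
time: 15.13
tool_pos: [0.5777, 0.0309, 0.0134]
tool_rot: [3.14, 0.001, 1.867]
contact_force: [0.0, -0.2, 0.7]
opening: 0.0919
```

```bash
python3 snap.py w3
```

```text
15.1333 [0.57769264 0.03093431 0.01338922] [3.13957881e+00 8.87653266e-04 1.86653869e+00] [ 0.02028872 -0.22269244  0.73453622] 0.09186924729631173 [-1.23996141e-04  6.90119024e-05 -7.05641974e-05]
```

View pics/w3.png

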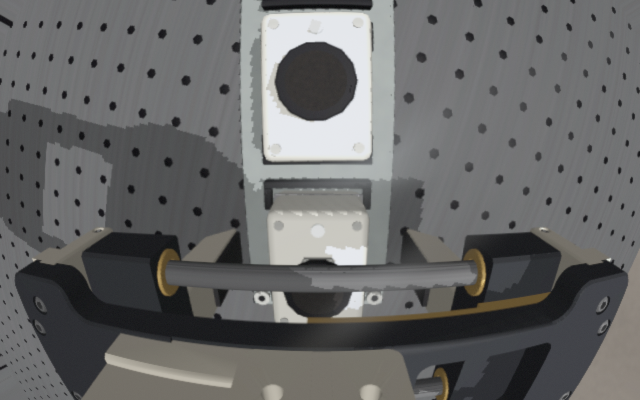

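Emit:
jog_arm(squeeze=20, series=[[-1,[0,0,0],[0,0,0]],[-1,[0,0,0],[0,0,0]],[-1,[0,0,0],[0,0,0]],[-1,[0,0,0],[0,0,0]],[-1,[0,0,0],[0,0,0]],[-1,[0,0,0],[0,0,0]],[-1,[0,0,0],[0,0,0]],[-1,[0,0,0],[0,0,0]],[-1,[0,0,0],[0,0,0]],[-1,[0,0,0],[0,0,0]]])

```text
time: 16.02
tool_pos: [0.5767, 0.0311, 0.0122]
tool_rot: [-3.141, 0.0, 1.867]
contact_force: [-0.5, 0.5, -0.2]
opening: 0.0459
```

Gripped (45.9 mm). Lift straight up.

Emit:
jog_arm(series=[[-1,[0,0,-0.003],[0,0,0]],[-1,[0,0,-0.008],[0,0,0]],[-1,[0,0,-0.02],[0,0,0]],[-1,[0,0,-0.04],[0,0,0]],[-1,[0,0,-0.06],[0,0,0]],[-1,[0,0,-0.08],[0,0,0]],[-1,[0,0,-0.1],[0,0,0]],[-1,[0,0,-0.1],[0,0,0]],[-1,[0,0,-0.1],[0,0,0]],[-1,[0,0,-0.1],[0,0,0]]])

```text
time: 16.85
tool_pos: [0.5761, 0.0312, 0.1113]
tool_rot: [-3.14, -0.0, 1.867]
contact_force: [0.1, -0.5, -1.5]
opening: 0.0463
```

```bash
python3 snap.py w4; python3 - <<'E'
from h import *
from cell import status
s=status.observe()
print(rel(s,[.640,-.30,.18],1.363))
E
```

```text
16.85 [0.57608819 0.03120865 0.11126989] [-3.14013169e+00 -4.81851369e-04  1.86681922e+00] [ 0.10958763 -0.52744574 -1.47340475] 0.046253402011175476 [-1.88665420e-04 -2.33578751e-05 -4.35388503e-04]
(array([-0.33543, -0.03546, -0.06935]), array([-2.500e-03, -2.000e-04,  5.038e-01]))
```

View pics/w4.png

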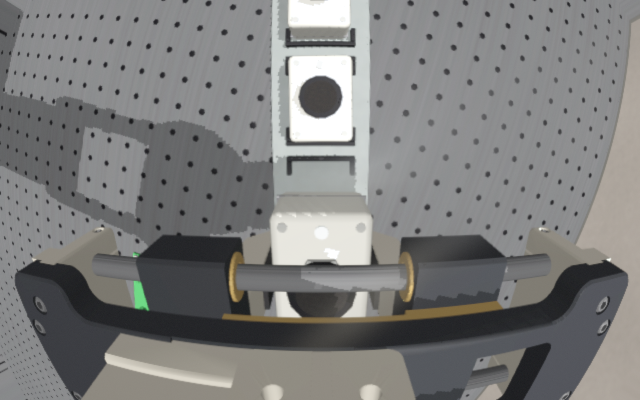

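```bash
python3 - <<'E'
from h import *
from cell import status
s=status.observe();print(s["tool_pos"])
print(rel(s,[.5727,-.2937,.18],1.363))
E
```

```text
[0.57589953 0.0311853  0.1108345 ]
(array([-0.30977, -0.09799, -0.06918]), array([-2.500e-03, -2.000e-04,  5.038e-01]))
```

Emit:
jog_arm(series=[[-1,[-0.03,-0.01,-0.02],[0,0,0.05]],[-1,[-0.065,-0.02,-0.04],[0,0,0.1]],[-1,[-0.1,-0.03,-0.06],[0,0,0.15]],[-1,[-0.135,-0.043,-0.069],[0,0,0.21]],[-1,[-0.17,-0.054,-0.069],[0,0,0.27]],[-1,[-0.205,-0.065,-0.069],[0,0,0.33]],[-1,[-0.24,-0.076,-0.069],[0,0,0.39]],[-1,[-0.275,-0.087,-0.069],[0,0,0.45]],[-1,[-0.3,-0.095,-0.069],[0,0,0.49]],[-1,[-0.31,-0.098,-0.069],[0,0,0.504]],[-1,[-0.31,-0.098,-0.069],[0,0,0.504]],[-1,[-0.31,-0.098,-0.069],[0,0,0.504]]])

```text
time: 17.9
tool_pos: [0.573, -0.2932, 0.1798]
tool_rot: [-3.139, -0.002, 1.363]
contact_force: [-0.0, 0.8, -1.5]
opening: 0.0457
```

Emit:
jog_arm(series=[[-1,[0,0,0],[0,0,0]],[-1,[0,0,0],[0,0,0]],[-1,[0,0,0],[0,0,0]]])

```text
time: 18.15
tool_pos: [0.5739, -0.2923, 0.1814]
tool_rot: [-3.142, -0.0, 1.365]
contact_force: [0.9, -0.3, -2.0]
opening: 0.0459
```

```bash
python3 snap.py w5
```

```text
18.15 [ 0.57386038 -0.29232809  0.1813804 ] [-3.14157048e+00 -1.78163927e-04  1.36509827e+00] [ 0.92162931 -0.32984541 -1.96531098] 0.045914522199439825 [-9.19264383e-06 -2.87728131e-04  9.57183071e-05]
```

View pics/w5.png

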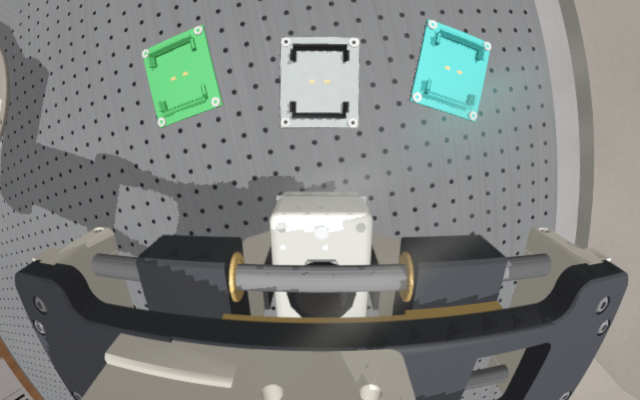

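```bash
python3 - <<'E'
from h import *
d=dict(np.load("w5.npz"));g=d["img"].astype(int);C=wcloud(d)
hsv=cv2.cvtColor(d["img"],cv2.COLOR_RGB2HSV)
reg=np.zeros((400,640),bool);reg[28:140,268:372]=1
print(g[50,270],g[42,300],g[60,320])
m=(reg&(g.mean(2)>165)).astype(np.uint8)
cs,_=cv2.findContours(m,cv2.RETR_EXTERNAL,cv2.CHAIN_APPROX_NONE);k=max(cs,key=cv2.contourArea);k=cv2.convexHull(k)
print("plate",cv2.minAreaRect((wplane(d,k[:,0],.004)[:,:2]*1000).astype(np.float32)))
# walls dark
w=reg&(g.mean(2)<70)
yy,xx=np.nonzero(w&(np.arange(640)[None]>286)&(np.arange(640)[None]<354)&(np.arange(400)[:,None]>41)&(np.arange(400)[:,None]<123))
print("walls px",xx.min(),xx.max(),yy.min(),yy.max())
P=C[yy,xx];print("walls z",np.percentile(P[:,2],[5,50,95]));r=P[P[:,2]>.012];print(cv2.minAreaRect((P[:,:2]*1000).astype(np.float32)),cv2.minAreaRect((r[:,:2]*1000).astype(np.float32)))
o=reg&(hsv[:,:,1]>90)&(hsv[:,:,0]<30);yy,xx=np.nonzero(o);print("pins",wplane(d,np.c_[xx,yy],.005).mean(0),len(xx))
cv2.imwrite("pics/w5c.png",cv2.resize(d["img"][25:140,265:375,::-1],None,fx=5,fy=5,interpolation=cv2.INTER_CUBIC))
# top-camera box estimate cross-check: held box top in wrist
E
```

```text
[141 141 143] [205 211 209] [211 216 215]
plate ((594.5703735351562, -184.71469116210938), (99.5645751953125, 84.18702697753906), 77.84134674072266)
walls px 291 347 45 117
walls z [0.00873439 0.01394034 0.01662391]
((594.0382690429688, -185.27227783203125), (76.72313690185547, 57.87931823730469), 78.10765075683594) ((594.0382690429688, -185.27227783203125), (76.72313690185547, 57.87931823730469), 78.10765075683594)
pins [ 0.5916893  -0.18441893  0.005     ] 3
```

View pics/w5c.png

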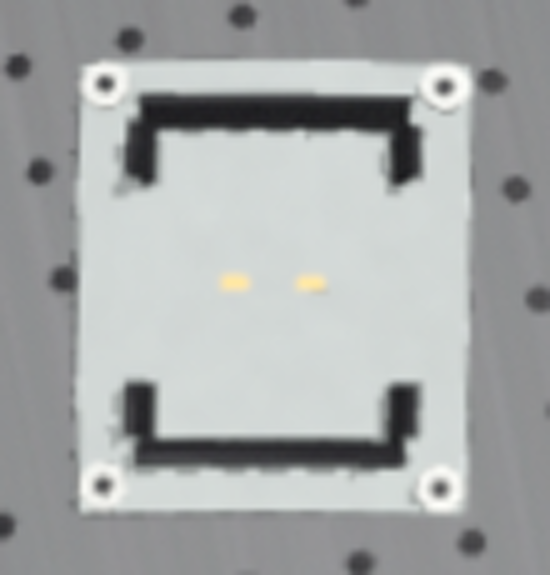

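```bash
python3 - <<'E'
from h import *
from cell import status
s=status.observe();print(s["tool_pos"],s["tool_rot"])
print(rel(s,[.5945,-.1854,.06],1.3614))
E
```

```text
[ 0.57385119 -0.29261582  0.18147612] [3.14140624e+00 3.91307591e-05 1.36480234e+00]
(array([ 0.10918, -0.00174,  0.12147]), array([0.0002, 0.    , 0.0034]))
```

Emit:
jog_arm(series=[[-1,[0.03,0,0.01],[0,0,0]],[-1,[0.06,-0.001,0.03],[0,0,0.003]],[-1,[0.09,-0.0017,0.05],[0,0,0.003]],[-1,[0.109,-0.0017,0.07],[0,0,0.003]],[-1,[0.109,-0.0017,0.09],[0,0,0.003]],[-1,[0.109,-0.0017,0.11],[0,0,0.003]],[-1,[0.109,-0.0017,0.121],[0,0,0.003]],[-1,[0.109,-0.0017,0.121],[0,0,0.003]],[-1,[0.109,-0.0017,0.121],[0,0,0.003]],[-1,[0.109,-0.0017,0.121],[0,0,0.003]],[-1,[0.109,-0.0017,0.121],[0,0,0.003]],[-1,[0.109,-0.0017,0.121],[0,0,0.003]]])

```text
time: 19.2
tool_pos: [0.5949, -0.1875, 0.0615]
tool_rot: [3.139, 0.001, 1.359]
contact_force: [0.2, 0.1, -1.7]
opening: 0.0459
```

```bash
python3 snap.py w6;  python3 - <<'E'
from h import *
from cell import status,eyes
s=status.observe();print(s["tool_pos"],s["tool_rot"],s["contact_force"])
print(rel(s,[.5945,-.1854,.06],1.3614))
d=eyes.read_camera("side");p=w2p(d,s["tool_pos"])[0].astype(int)
c=d["img"][p[1]-60:p[1]+60,p[0]-70:p[0]+70,::-1];cv2.imwrite("pics/s2.png",cv2.resize(c,None,fx=4,fy=4,interpolation=cv2.INTER_CUBIC))
E
```

```text
19.2 [ 0.5949452  -0.18750139  0.06151267] [3.13934543e+00 5.62220604e-04 1.35939955e+00] [ 0.24437088  0.07130241 -1.74314003] 0.045876144783526564 [-0.00013387  0.00010331 -0.00022589]
[ 0.59481133 -0.18739808  0.06128679] [3.13977179e+00 4.59972465e-04 1.35946093e+00] [ 0.35106979  0.19434909 -0.73470372]
(array([ 0.00189, -0.00073,  0.00128]), array([ 0.0018,  0.0005, -0.0019]))
```

View pics/w6.png

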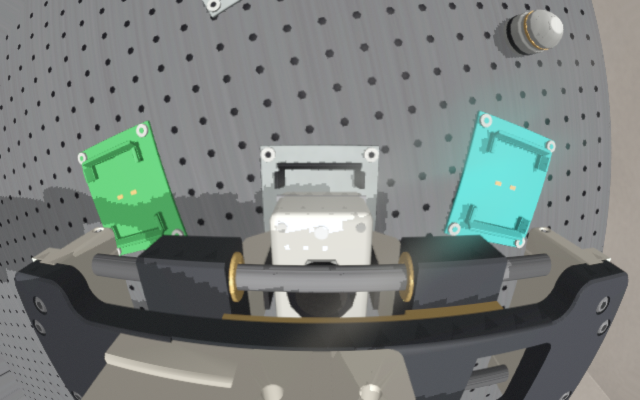

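View pics/s2.png

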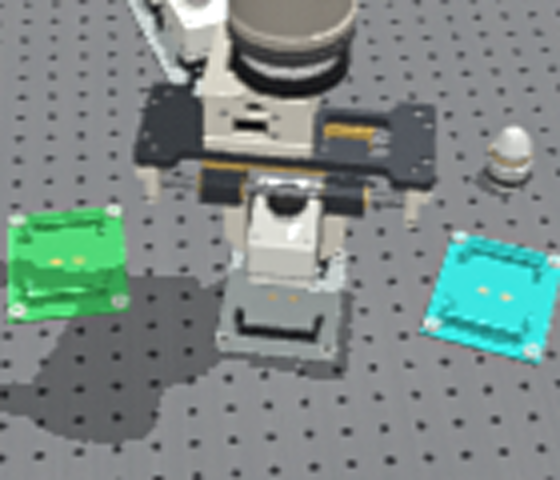

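Emit:
jog_arm(series=[[-1,[0,0,0.01],[0,0,0]],[-1,[0,0,0.02],[0,0,0]],[-1,[0,0,0.02],[0,0,0]],[-1,[0,0,0.02],[0,0,0]],[-1,[0,0,0.02],[0,0,0]],[-1,[0,0,0.02],[0,0,0]]])

```text
time: 19.8
tool_pos: [0.5945, -0.187, 0.0403]
tool_rot: [3.141, 0.0, 1.36]
contact_force: [0.6, -0.1, -1.2]
opening: 0.0462
```

```bash
python3 snap.py w7;  python3 - <<'E'
from h import *
from cell import status
s=status.observe()
print(rel(s,[.5945,-.1854,.012],1.3614))
d=dict(np.load("w7.npz"));g=d["img"].astype(int).mean(2)
cv2.imwrite("pics/w7c.png",cv2.resize(d["img"][120:300,220:420,::-1],None,fx=4,fy=3.3,interpolation=cv2.INTER_CUBIC))
E
```

```text
19.8 [ 0.5945259  -0.18703309  0.04028817] [3.14127784e+00 1.44442452e-04 1.35983231e+00] [ 0.59096927 -0.05270446 -1.23682226] 0.046150977695633165 [ 2.42981292e-05 -4.13518177e-05  1.56180291e-04]
(array([ 0.00163, -0.00042,  0.02844]), array([ 0.0005,  0.0002, -0.0016]))
```

View pics/w7c.png

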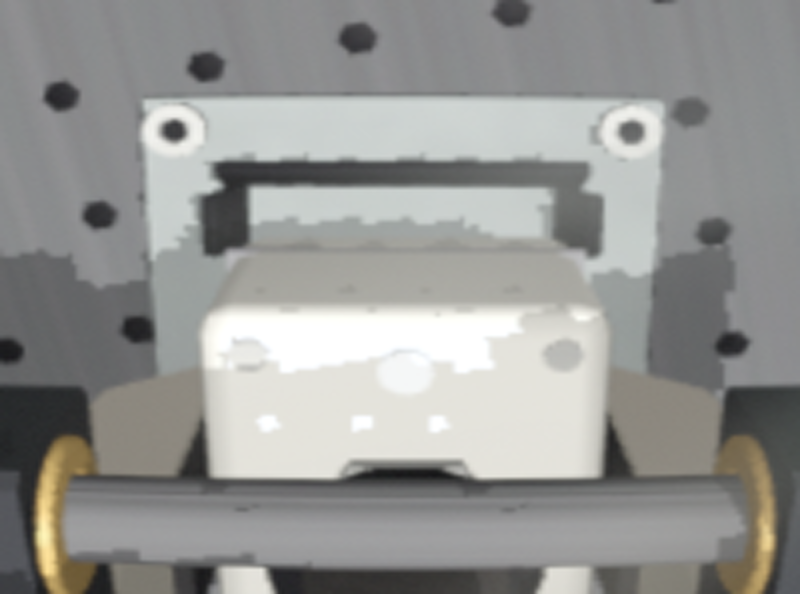

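```bash
python3 - <<'E'
from h import *
a=dict(np.load("w5.npz"));b=dict(np.load("w7.npz"))
print(wplane(a,[[286,41.8],[354,42.4]],.005)[:,:2]);print(wplane(b,[[263.75,159.4],[378,159.7]],.005)[:,:2])
# held box far-top edge, z=TCP+.034 ; px (321, 120+308/3.3)
print("box far top edge centre tool-x offset:")
for n,uv in (("w7",(321,120+308/3.3)),):
    d=b;z=d["pos"][2]+.034;P=wplane(d,[uv],z)[0];print(R.from_euler('xyz',d["rot"]).inv().apply(P-d["pos"]))
E
```

```text
[[ 0.56885946 -0.13447664]
 [ 0.63945869 -0.15013875]]
[[ 0.56845126 -0.13455147]
 [ 0.63911158 -0.15005827]]
box far top edge centre tool-x offset:
[ 0.03316758 -0.00033628 -0.0340049 ]
```

Emit:
jog_arm(series=[[-1,[0.0013,-0.0003,0.004],[0,0,-0.0015]],[-1,[0.0013,-0.0003,0.01],[0,0,-0.0015]],[-1,[0.0013,-0.0003,0.014],[0,0,-0.0015]],[-1,[0.0013,-0.0003,0.016],[0,0,-0.0015]],[-1,[0.0013,-0.0003,0.016],[0,0,-0.0015]],[-1,[0.0013,-0.0003,0.016],[0,0,-0.0015]]])

```text
time: 20.35
tool_pos: [0.5942, -0.1856, 0.0239]
tool_rot: [-3.141, -0.0, 1.361]
contact_force: [0.4, 0.1, -1.8]
opening: 0.0457
```

Emit:
jog_arm(series=[[-1,[0,0,0.001],[0,0,0]],[-1,[0,0,0.002],[0,0,0]],[-1,[0,0,0.003],[0,0,0]],[-1,[0,0,0.003],[0,0,0]]])

```text
time: 20.68
tool_pos: [0.5942, -0.1856, 0.0211]
tool_rot: [-3.141, 0.0, 1.361]
contact_force: [0.3, -0.4, -1.8]
opening: 0.0455
```

Emit:
jog_arm(series=[[-1,[0,0,0.001],[0,0,0]],[-1,[0,0,0.002],[0,0,0]],[-1,[0,0,0.003],[0,0,0]],[-1,[0,0,0.003],[0,0,0]]])

```text
time: 21.02
tool_pos: [0.5942, -0.1856, 0.0179]
tool_rot: [-3.141, 0.0, 1.361]
contact_force: [-0.7, 0.8, -2.0]
opening: 0.0461
```

Emit:
jog_arm(series=[[-1,[0,0,0.001],[0,0,0]],[-1,[0,0,0.002],[0,0,0]],[-1,[0,0,0.003],[0,0,0]],[-1,[0,0,0.003],[0,0,0]]])

```text
time: 21.35
tool_pos: [0.5942, -0.1856, 0.0149]
tool_rot: [-3.141, 0.0, 1.361]
contact_force: [-0.4, -0.2, -1.5]
opening: 0.0458
```

Emit:
jog_arm(series=[[-1,[0,0,0.001],[0,0,0]],[-1,[0,0,0.002],[0,0,0]],[-1,[0,0,0.002],[0,0,0]]])

```text
time: 21.6
tool_pos: [0.5942, -0.1856, 0.013]
tool_rot: [-3.141, 0.0, 1.361]
contact_force: [-0.5, -0.2, -1.3]
opening: 0.0459
```

Emit:
jog_arm(series=[[-1,[0,0,0.0005],[0,0,0]],[-1,[0,0,0.0005],[0,0,0]]])

```text
time: 21.77
tool_pos: [0.5943, -0.1856, 0.0126]
tool_rot: [-3.142, 0.0, 1.361]
contact_force: [0.1, 0.7, -1.4]
opening: 0.0458
```

Emit:
jog_arm(series=[[-1,[0,0,0.0005],[0,0,0]],[-1,[0,0,0.0005],[0,0,0]]])

```text
time: 21.93
tool_pos: [0.5943, -0.1856, 0.0122]
tool_rot: [3.142, 0.0, 1.361]
contact_force: [0.5, 0.0, -2.2]
opening: 0.0459
```

Emit:
jog_arm(series=[[-1,[0,0,0.0005],[0,0,0]],[-1,[0,0,0.0005],[0,0,0]]])

```text
time: 22.1
tool_pos: [0.5944, -0.1857, 0.0122]
tool_rot: [3.141, 0.0, 1.361]
contact_force: [-1.0, 0.0, 2.7]
opening: 0.0455
```

Emit:
jog_arm(series=[[-1,[0,0,0.0004],[0,0,0]],[-1,[0,0,0.0004],[0,0,0]]])

```text
time: 22.27
tool_pos: [0.5944, -0.1857, 0.0122]
tool_rot: [3.141, 0.0, 1.361]
contact_force: [-2.6, 0.2, 4.7]
opening: 0.0462
```

Emit:
jog_arm(series=[[-1,[0,0,-0.0005],[0,0,0]],[0.35,[0,0,-0.0005],[0,0,0]],[0.35,[0,0,-0.0005],[0,0,0]],[0.35,[0,0,-0.0005],[0,0,0]],[0.35,[0,0,-0.0005],[0,0,0]],[0.35,[0,0,-0.0005],[0,0,0]],[0.35,[0,0,-0.0005],[0,0,0]]])

```text
time: 22.85
tool_pos: [0.5943, -0.1857, 0.0117]
tool_rot: [3.142, 0.0, 1.361]
contact_force: [-0.2, 0.2, 0.3]
opening: 0.0619
```

Released. Straight up, then back off so the wrist camera can see the dock.

Emit:
jog_arm(series=[[0.35,[0,0,-0.01],[0,0,0]],[0.35,[0,0,-0.03],[0,0,0]],[0.35,[0,0,-0.06],[0,0,0]],[0.35,[0,0,-0.1],[0,0,0]],[0.35,[-0.02,0,-0.14],[0,0,0]],[0.35,[-0.06,0,-0.17],[0,0,0]],[0.35,[-0.1,0,-0.17],[0,0,0]],[0.35,[-0.11,0,-0.17],[0,0,0]],[0.35,[-0.11,0,-0.17],[0,0,0]],[0.35,[-0.11,0,-0.17],[0,0,0]],[0.35,[-0.11,0,-0.17],[0,0,0]],[0.35,[-0.11,0,-0.17],[0,0,0]]])

```text
time: 23.85
tool_pos: [0.5716, -0.2918, 0.1816]
tool_rot: [-3.141, -0.001, 1.363]
contact_force: [0.5, -0.3, 0.8]
opening: 0.062
```

```bash
python3 snap.py w8; python3 - <<'E'
from h import *
from cell import eyes
d=dict(np.load("w8.npz"));C=wcloud(d);g=d["img"].mean(2)
reg=np.zeros_like(g,bool);reg[20:150,270:370]=1
wm=reg&(g>180)&(abs(C[:,:,2]-.046)<.006)
print(np.median(C[wm][:,2]),np.percentile(C[wm][:,2],[5,95]),cv2.minAreaRect((C[wm][:,:2]*1000).astype(np.float32)))
for n in("top","side"):
    e=eyes.read_camera(n);cv2.imwrite(f"pics/{n}9.png",e["img"][:,:,::-1])
    if n=="top":
        f=dict(np.load("top0.npz"))["img"]; df=np.abs(f.astype(int)-e["img"]).max(2)
        cv2.imwrite("pics/top9c.png",cv2.resize(e["img"][130:280,240:480,::-1],None,fx=3.3,fy=3.3,interpolation=cv2.INTER_CUBIC))
E
```

```text
23.85 [ 0.57162864 -0.29180331  0.18164982] [-3.14089901e+00 -5.89076338e-04  1.36265191e+00] [ 0.4531248  -0.27154054  0.80321084] 0.06204143362578719 [ 9.22636916e-05  3.03674518e-05 -9.31722796e-06]
0.044859877163316575 [0.0427315  0.04619512] ((594.4461669921875, -185.38433837890625), (62.59089279174805, 46.377052307128906), 77.75332641601562)
```

View pics/w8.png

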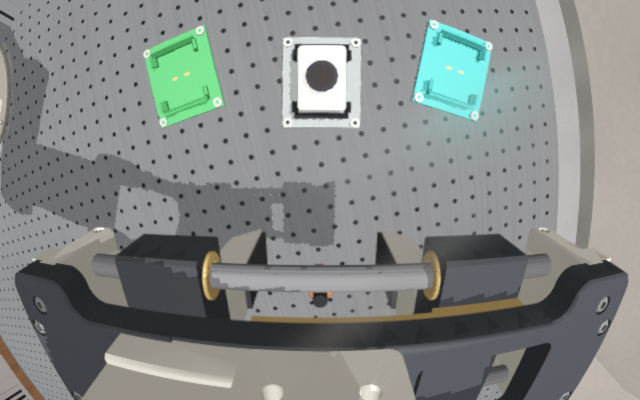

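View pics/side9.png

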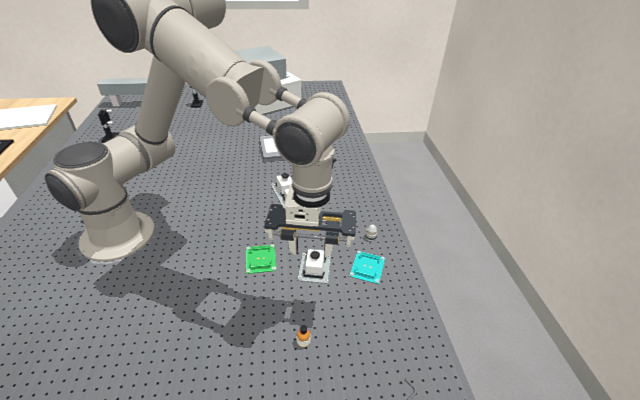

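```bash
python3 -c "
from cell import job
print(job.hand_in())"
```

```text
the job is handed in; nothing more can be done
None
```

The trigger from the right bay has the lightest action. It now sits fully home in the grey dock, and I handed the job in at about 24 s.

- **Presses, left to right:**

| Bay | Peak force felt (N) | Depth reached (mm) |
|---|---|---|
| Left | about 9.0 | 3.6 |
| Middle | about 12 | 3.7 |
| Right | about 5.1 | 3.3 |

  The force peaked and then fell away on all three, and no reading came near 20 N. Readings were only at the end of each small step, so the true peaks may be slightly higher.

- **Placing:** the box first pressed back at 0.0122 m tool height, the same height at which I gripped it on the rack plate. The force on seating was under 5 N.

- **Last checks:**
  - With the fingers open and the gripper clear, the wrist camera put the box top at 0.0449 m. That matches its height in the rack by the same camera.
  - The box centre was within about 1 mm of the dock centre and squared to within about 0.1°.
  - In the pictures taken after the lift, the middle trigger and the visible part of the left one were still in their bays. I saw nothing disturbed around them. I never went near the slide box, and the objective and oil bottle looked untouched. I did not measure these against the first pictures.
  - No check failed or disagreed.

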